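# Find the door guide that fits, by feeler blade

## Robot

A 6-joint arm with a two-finger parallel gripper is mounted at the origin on the work surface. World frame = base frame: x ahead of the robot, y to its left, z up, the work surface at z = 0. Lengths are in m, angles in rad, forces in N, time in s.
With the tool pointing down it reaches from about 0.3 to 0.875 m from the base axis. Payload 6.4 kg.
Tool frame: the origin (TCP) lies between the finger pads; the fingertips stand 11 mm ahead of it and the grasp point (between the pads) lies 8 mm behind it (ctrl.tcp_to_tips is the distance from the TCP to the fingertips, in m); x points along the fingers, z is the direction in which the jaws open and shut, and the axes are right-handed (so a half turn about x gives the same grasp; the last joint's range is limited). The gripper opens to 85 mm and grips with 20 to 120 N. Pads are 22 mm wide; open, the fingers measure 114 mm over their backs; the gripper's body (76 mm by 85 mm) begins 54 mm behind the grasp point. The pads swing forward as they close: fully open they stand 13 mm farther back than shut.
Start: joints at [1.081, 0.181, 1.607, -0, 1.354, -0.206], TCP at [0.161, 0.552, 0.242] pointing down, gripper open.
Joint ranges: [-2.99, 2.99], [-0.89, 2.07], [0.3, 2.58], [-1.14, 4.28], [0, 2.63], [-3.12, 3.12]. Speed limits (rad/s): [2.57, 2.57, 3.01, 3.14, 3.14, 3.14].

## Interface

Orientations are given as a unit quaternion [w, x, y, z].
In Python, from bench import ctrl, eyes, hand_in gives the robot as it stands. The module is installed in compiled form; this text tells all that it offers.
- The arm moves only by the tool step_arm, never from a script. Its arguments are lists of equal length, an entry for each row: "xyz": the shift along the world's x, y, z in mm, a list of three; "spin": the turn about the world's z in rad; "fingers": the opening in per cent of the stroke, from 0 (shut) to 100 (fully open). A call has 1 to 10 rows; each row is the pose to reach, as a shift and turn from the pose commanded when the call began; what a row does not reach only later rows make up. A row lasts 1/10 s, in which the tool goes at most 50 mm and 8.59 degrees, less where a joint would pass 70% of its speed; a pose out of reach is approached as far as the arm can. A call with a gripper value outside its range is refused whole. The fingers move at their own pace and stop on an object; the grip force is fixed at half the most. Time passes only in rows, so rows that repeat a pose let the fingers close. It gives the time, the measured TCP pose, the force and the opening at its end, in the units of the state.
- ctrl.get_obs(): the state, without advancing time (a new reading comes with each control period).
- eyes.camera(name): name is "side" or "top"; returns the picture (384x512x3 uint8, red, green, blue); there is no depth.
- eyes.camera_model(name): a dict with "vertical_fov" (degrees; the focal length in pixels is half the picture's height over the tangent of half this angle, whatever the lens; pixels are square), "cx", "cy" (the principal point, pixels), "dist_coeffs" ([k1, k2, p1, p2, k3] as OpenCV has them; the pictures are not rectified), "pose" (4x4, takes a point from camera to world coordinates). Camera axes: x right, y up, looking along -z (the intrinsics and any distortion apply to the point x, -y, -z); pixel columns grow to the right and rows downward; lengths in m; the calibration is good to about 2 mm. A picture is of the moment at which its call begins. camera_model takes no time and is no camera call.
- hand_in(): hands the job in, once; it reports no verdict.
The state is a dict: "time_s": time; "q": joint angles; "dq": joint speeds; "joint_efforts": joint torques, N m; "eef_pos": TCP position; "eef_rot": TCP orientation; "wrist_force": force on the tool from outside, world axes, zero at the start; "torque": the same for the moment, N m; "opening": opening from 0.0 (shut) to 1.0 (fully open).
Only numpy, scipy, OpenCV 4.12 (cv2) and the standard library are available. Lean on these libraries where they do the work, as an engineer would, in place of code of your own. Each camera call takes 0.05 s, during which the arm holds its last target.

## Task

The sliding door of the dominoes box is to be refitted in whichever of the four guide slots still fits: try them gently with the feeler blade, find the one where it slides in with a light drag (two are worn slack and one is too tight; do not force that one), and leave the feeler standing in the right one, pushed fully home with its handle resting on the wood, as a marker. Leave the pill organizer and the loose dominoes where they are.

Things in the scene. Friction and masses are not known exactly. Their poses are not given: they have to be found in the camera images.
- feeler: Feeler gauge, 70 g, upright in its holder at the start. Origin at the centre of its orange handle (22 mm along x, 26 mm along y, 50 mm tall along z). Below it a steel blade 4 mm thick (x), 20 mm wide (y), 42 mm long: the handle's lower face (shoulder) is 25 mm, the blade's tip 67 mm below the origin. A half turn about z makes no difference. Grasp the handle across its 22 mm.
- holder: Grey block fixed to the table, 60 x 70 x 52 mm high, with a loose slot in its top in which the feeler stands, shoulder on the block. Origin under its centre; its axes are the feeler's at the start.
- box: Wooden dominoes box fixed to the table. Origin on the table under the centre of its dark guide rail: 34 mm thick (x), 170 mm long (y), 60 mm high, four guide slots in a row in its top. On the rail's +x side is the dominoes tray, 85 mm deep, 46 mm high, its 6 mm lid slides along y and may stand partly open (grip 58 mm high). Nothing of the box is higher than the rail.
- organizer: Bystander: pale blue weekly pill organizer, 40 x 196 x 25 mm, loose on the table. Origin under its centre.
- domino_a: Bystander: loose ivory domino, 24 x 48 x 10 mm. Origin under its centre.
- domino_b: Bystander: a second loose ivory domino of that size. Origin under its centre.
- guide_1 (a point): Mouth of guide slot 1: point on its centre line, level with the rail's top, 60 mm above the table; axes are the box's. Every slot: 7 mm along x, 24 mm along y, 47 mm deep, vertical; a 45 degree V groove 4 mm deep along the rail's top widens the mouths to 15 mm along x. Slots are 36 mm apart along the box's y, numbered towards +y.
- guide_2 (a point): Mouth of guide slot 2: point on its centre line, level with the rail's top, 60 mm above the table; axes are the box's. In every slot a brass shoe, alike to the eye, is sprung out from the -x wall and leaves 2.8 mm free; its slanted lead-in is met 13 to 30 mm down, its flat face lies 30 to 42 mm down. The blade must push it back.
- guide_3 (a point): Mouth of guide slot 3: point on its centre line, level with the rail's top, 60 mm above the table; axes are the box's. Which slot has which spring changes: two are slack (under 1 N of drag), one is right (a drag of about 3 to 12 N, to the bottom), one is tight (the blade stops on the lead-in, part way down; it takes over 40 N to force it in).
- guide_4 (a point): Mouth of guide slot 4: point on its centre line, level with the rail's top, 60 mm above the table; axes are the box's. In any slot the handle's shoulder meets the rail's top when the blade is fully in; the tip is then 5 mm above the slot's floor.
Not all that is in view belongs to the job. Several things have the shape of the feeler; the one meant has the colours described above.

How it is judged:
At the end, for the whole second after the job is handed in: The feeler stands upright (within 0.1 rad) and still in the one guide slot that drags lightly, nipped by its sprung shoe (so the box bears on the feeler with over 3 N; in a slack slot it is only its weight), its handle's shoulder within 2.5 mm of the rail's top, let go (contact force between feeler and box above 3 N and z of feeler in the frame of box between 0.083 and 0.0875 m and angle between feeler's own z axis and vertical below 0.1 rad and linear speed of feeler below 0.01 m/s and contact force between the fingers and feeler below 0.05 N); the robot touches nothing.
It fails at once if the blade or handle was forced: the feeler was pressed on the box with over 40 N (contact force between feeler and box above 40 N).
It fails at once if a bystander was shifted by more than 20 mm (distance of any of organizer, domino_a, domino_b from where it was at the start of the episode above 0.02 m).
It also fails if it takes over 72 s, if anything falls off the work surface, if the arm or the gripper's body presses on something with over 40 N, if the wrist force passes 120 N, or if a joint passes its speed limit or range.

## Working session

There is one attempt and no reset: what is moved stays moved. The work goes in short steps, Python scripts to look and compute and a tool call to move; the robot and the scene stay as the last step left them, time stands still between calls to the robot, and variables do not carry over. Pictures are saved under pics/ and viewed, and the job is handed in when it is done.

Besides the shell and the picture viewer there is one more tool, called by a JSON object that holds its "api" and its "payload", one argument or row to a line. step_arm: Moves the arm, as the interface text tells. Its arguments: {"type":"object","properties":{"xyz":{"type":"array"},"spin":{"type":"array"},"fingers":{"type":"array"}},"required":["xyz","spin","fingers"]}

```bash
mkdir -p pics; python3 - <<'E'
from bench import ctrl, eyes
import cv2,json
for n in("side","top"):
    im=eyes.camera(n); cv2.imwrite(f"pics/{n}0.png",im[:,:,::-1])
    m=eyes.camera_model(n); print(n,m)
o=ctrl.get_obs(); print(o)
E
```

```text
side {'vertical_fov': 42.652322958828854, 'cx': 250.1027356018049, 'cy': 194.9300944527593, 'dist_coeffs': array([-0.00173454,  0.        ,  0.        ,  0.        ,  0.        ]), 'pose': array([[ 0.9715715 ,  0.11830434, -0.20506803,  0.29769565],
       [-0.23617209,  0.54461823, -0.80474451, -0.93506236],
       [ 0.01647902,  0.83029818,  0.55707574,  0.75354726],
       [ 0.        ,  0.        ,  0.        ,  1.        ]])}
top {'vertical_fov': 52.06565509458103, 'cx': 262.52276336761776, 'cy': 192.64353471092576, 'dist_coeffs': array([-0.08689786,  0.        ,  0.        ,  0.        ,  0.        ]), 'pose': array([[-0.017991  ,  0.98089871, -0.19368543,  0.37028011],
       [-0.99948347, -0.02280335, -0.02264531,  0.03695313],
       [-0.02662943,  0.19317798,  0.9808023 ,  1.00720646],
       [ 0.        ,  0.        ,  0.        ,  1.        ]])}
{'time_s': 0.1, 'q': array([ 1.08070481e+00,  1.81471858e-01,  1.60792651e+00, -2.12558469e-05,
        1.35384808e+00, -2.06322194e-01]), 'dq': array([-0.00073097, -0.00065808, -0.00248024,  0.00011212,  0.00115179,
        0.00113778]), 'joint_efforts': array([ 3.92447173e-04, -4.45877373e+01, -3.52232766e+01, -2.72376710e-04,
        4.23400270e-03,  7.23786258e-07]), 'eef_pos': array([0.16074542, 0.55154874, 0.24146244]), 'eef_rot': array([ 0.5651524 , -0.42452644,  0.56620561,  0.42401802]), 'wrist_force': array([ 0.0379377 ,  0.08002413, -0.68449303]), 'torque': array([0.02562623, 0.03690932, 0.07158899]), 'opening': 1.002040488370097}
```

View pics/side0.png

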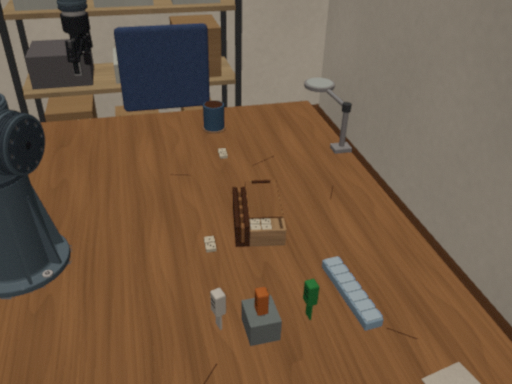

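View pics/top0.png

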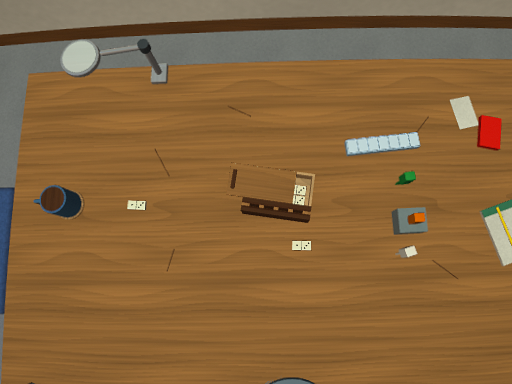

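The top view shows the rail near (276,209), the holder at (410,220) with the orange feeler at (418,217), and decoys in green (406,177) and white (408,252). I'll enlarge these areas.

```bash
python3 - <<'E'
import cv2
t=cv2.imread("pics/top0.png"); s=cv2.imread("pics/side0.png")
def crop(im,x,y,w,h,k,n): 
    cv2.imwrite(n,cv2.resize(im[y:y+h,x:x+w],None,fx=k,fy=k,interpolation=cv2.INTER_CUBIC))
crop(t,225,155,100,75,8,"pics/c1.png")
crop(t,380,190,64,60,10,"pics/c2.png")
crop(s,220,175,80,75,8,"pics/c3.png")
crop(s,225,275,70,75,8,"pics/c4.png")
E
```

```text
(no output)
```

View pics/c1.png

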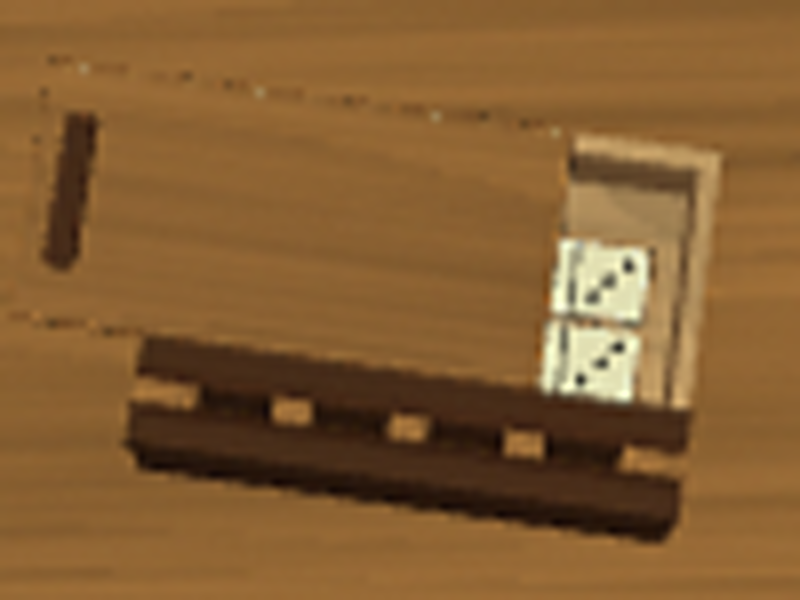

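View pics/c2.png

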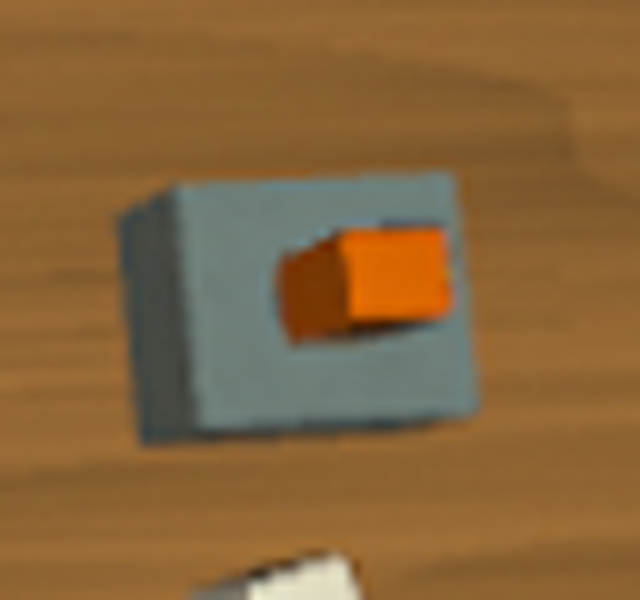

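View pics/c3.png

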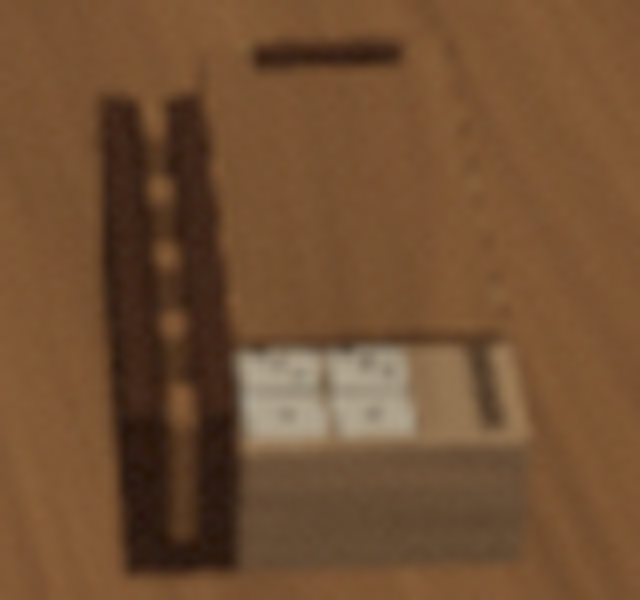

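View pics/c4.png

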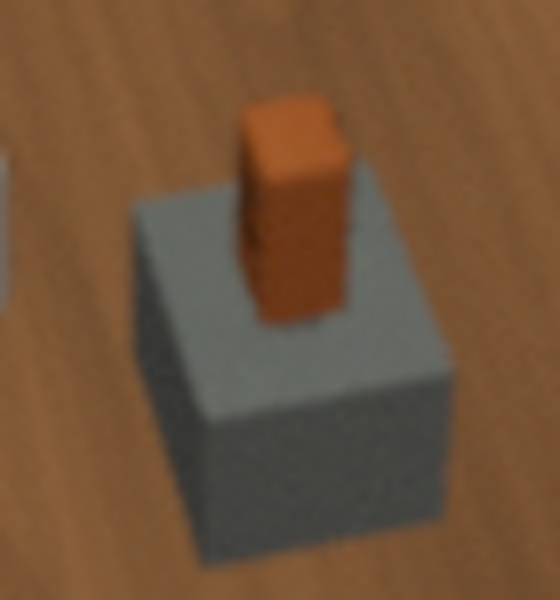

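```bash
cat > h.py <<'E'
import numpy as np,cv2
from scipy.optimize import least_squares
from scipy.spatial.transform import Rotation as R
from bench import ctrl, eyes
M={n:eyes.camera_model(n) for n in("side","top")}
def proj(n,P):
    m=M[n]; f=192/np.tan(np.radians(m["vertical_fov"])/2)
    T=np.linalg.inv(m["pose"]); F=np.diag([1,-1,-1.])
    Rm=F@T[:3,:3]; t=F@T[:3,3]
    K=np.array([[f,0,m["cx"]],[0,f,m["cy"]],[0,0,1]])
    p,_=cv2.projectPoints(np.atleast_2d(P).astype(float),cv2.Rodrigues(Rm)[0],t,K,m["dist_coeffs"]); return p[:,0]
def place(pose,L):
    x,y,a=pose; c,s=np.cos(a),np.sin(a); L=np.atleast_2d(L).astype(float)
    return np.c_[x+c*L[:,0]-s*L[:,1],y+s*L[:,0]+c*L[:,1],L[:,2]]
def uncrop(p,off,k): return np.array(off)+(np.array(p,float)+.5)/k-.5
def fit(obs,p0):
    r=lambda p:np.concatenate([(proj(n,place(p,L))-uv).ravel() for n,L,uv in obs])
    s=least_squares(r,p0,loss="soft_l1",f_scale=.5); return s.x,r(s.x).reshape(-1,2)
def shot(n,name,box,k):
    im=eyes.camera(n)[:,:,::-1]; cv2.imwrite(f"pics/{name}_full.png",im); x,y,w,h=box
    cv2.imwrite(f"pics/{name}.png",cv2.resize(im[y:y+h,x:x+w],None,fx=k,fy=k,interpolation=cv2.INTER_CUBIC)); return im
def obs():
    o=ctrl.get_obs(); print(round(o["time_s"],2),o["eef_pos"].round(4),"F",o["wrist_force"].round(2),"op",round(o["opening"],3)); 
    print("R\n",R.from_quat(o["eef_rot"][[1,2,3,0]]).as_matrix().round(4)); return o
E
cat > f.py <<'E'
from h import *
mm=lambda *a:np.array(a)/1000.
bt=[("top",mm((0,54,56),(0,18,56),(0,-18,56),(0,-54,56),(0,36,56),(0,0,56),(0,-36,56)),uncrop([(235,402),(350,419),(466,435),(583,452),(292,411),(408,427),(524,443)],(225,155),8)),
("top",mm((17,85,60),(17,-85,60),(-17,85,60),(-17,-85,60)),uncrop([(145,338),(690,412),(128,445),(668,518)],(225,155),8))]
bs=[("side",mm((0,36,56),(0,0,56),(0,-36,56)),uncrop([(160,190),(168,255),(175,325)],(220,175),8)),
("side",mm((-17,-85,60),(17,-85,60),(-17,-85,0),(17,-85,0),(-17,85,60),(17,85,60)),uncrop([(117,418),(238,422),(128,573),(238,568),(100,97),(200,97)],(220,175),8))]
ht=[("top",mm((30,35,52),(30,-35,52),(-30,35,52),(-30,-35,52)),uncrop([(178,187),(455,175),(203,430),(478,413)],(380,190),10))]
hs=[("side",mm((-30,35,52),(-30,-35,52),(30,-35,52),(-30,-35,0),(30,-35,0)),uncrop([(135,203),(208,418),(450,368),(205,562),(440,517)],(225,275),8))]
ft=[("top",mm((11,13,102),(11,-13,102),(-11,13,102),(-11,-13,102)),uncrop([(342,230),(445,230),(350,322),(450,318)],(380,190),10))]
fs=[("side",mm((-11,13,102),(11,13,102),(11,-13,102),(-11,-13,102),(-11,-13,52),(11,-13,52)),uncrop([(241,105),(325,95),(348,158),(260,178),(262,322),(345,305)],(225,275),8))]
for nm,t,s,p0 in(("box",bt,bs,[.4,0,-.1]),("holder",ht,hs,[.35,-.3,.08]),("feeler",ft,fs,[.35,-.3,.08])):
    for w,o in(("top",t),("side",s),("both",t+s)):
        p,r=fit(o,p0); print(nm,w,(p*[1000,1000,1]).round(4)); 
        if w=="both":print(r.round(1).tolist())
obs()
E
python3 f.py
```

```text
box top [ 5.189626e+02  2.768820e+01 -1.602000e-01]
box side [ 5.187759e+02  2.777310e+01 -1.671000e-01]
box both [ 5.18888e+02  2.77264e+01 -1.63900e-01]
[[-0.2, 0.2], [-0.0, 0.1], [0.0, 0.2], [0.0, 0.1], [-0.1, 0.1], [-0.0, 0.1], [0.1, 0.2], [-0.4, -0.6], [0.3, -0.2], [-0.5, -0.4], [1.3, 0.3], [-0.0, 0.0], [-0.2, 0.1], [-0.2, 0.1], [1.0, -0.2], [0.5, -1.2], [-0.4, 0.5], [0.1, 0.6], [-0.2, -0.0], [0.4, -0.4]]
holder top [ 4.829660e+02 -3.074845e+02  2.140000e-02]
holder side [ 4.833780e+02 -3.065789e+02  2.100000e-02]
holder both [ 4.831431e+02 -3.069771e+02  2.270000e-02]
[[-0.4, -0.1], [-0.2, -0.2], [-0.4, -0.1], [0.2, 0.2], [-0.5, -0.3], [-0.3, 0.1], [0.7, 0.1], [-0.4, 0.8], [0.5, 0.2]]
feeler top [ 4.826782e+02 -3.060258e+02 -7.100000e-03]
feeler side [ 4.829070e+02 -3.059351e+02  2.400000e-03]
feeler both [ 4.828137e+02 -3.060196e+02 -5.000000e-04]
[[-0.4, -0.1], [0.2, -0.4], [-0.4, 0.1], [0.6, 0.2], [-0.9, -1.0], [-0.0, -1.6], [0.8, 0.3], [0.2, -0.2], [-0.8, 0.8], [0.2, 1.0]]
0.1 [0.1607 0.5515 0.2415] F [ 0.04  0.08 -0.68] op 1.002
R
 [[-8.0e-04 -9.6e-01  2.8e-01]
 [-1.5e-03  2.8e-01  9.6e-01]
 [-1.0e+00  3.0e-04 -1.6e-03]]
```

Both cameras agree closely: the box is at (519, 28) mm with yaw -0.164 and the feeler is at (482.8, -306) mm with yaw about 0.015. I'll move over the feeler.

{"api": "step_arm", "payload": {
  "xyz": [
    [16, -43, 0],
    [32, -86, 0],
    [48, -129, 0],
    [64, -172, 0],
    [80, -215, 0],
    [96, -258, 0],
    [112, -301, 0],
    [128, -344, 0],
    [144, -387, 0],
    [160, -430, 0]
  ],
  "spin": [-0.064, -0.128, -0.192, -0.256, -0.32, -0.384, -0.448, -0.512, -0.576, -0.64],
  "fingers": [60, 60, 60, 60, 60, 60, 60, 60, 60, 60]
}}

```text
time_s: 1.1
eef_pos: [0.321, 0.1204, 0.2423]
eef_rot: [0.671, -0.224, 0.67, 0.224]
wrist_force: [2.6, 0.5, -0.5]
opening: 0.6
```

{"api": "step_arm", "payload": {
  "xyz": [
    [16, -43, 0],
    [32, -86, 0],
    [48, -129, 0],
    [64, -172, 0],
    [80, -215, 0],
    [96, -258, 0],
    [112, -301, 0],
    [128, -344, 0],
    [145, -387, 0],
    [162, -428, 0]
  ],
  "spin": [-0.064, -0.128, -0.192, -0.256, -0.32, -0.384, -0.448, -0.512, -0.576, -0.632],
  "fingers": [60, 60, 60, 60, 60, 60, 60, 60, 60, 60]
}}

```text
time_s: 2.1
eef_pos: [0.4831, -0.3079, 0.2417]
eef_rot: [0.707, -0.004, 0.707, 0.004]
wrist_force: [0.4, 0.3, 1.0]
opening: 0.599
```

{"api": "step_arm", "payload": {
  "xyz": [
    [0, 0, 0],
    [0, 0, -20],
    [0, 0, -40],
    [0, 0, -60],
    [0, 0, -80],
    [0, 0, -100]
  ],
  "spin": [0, 0, 0, 0, 0, 0],
  "fingers": [60, 60, 60, 60, 60, 60]
}}

```text
time_s: 2.7
eef_pos: [0.4826, -0.3051, 0.1412]
eef_rot: [0.707, -0.005, 0.707, 0.006]
wrist_force: [0.3, 0.8, -0.2]
opening: 0.598
```

```bash
python3 -c "
from h import *
obs(); shot('side','s1',(200,200,130,150),4); shot('top','t1',(370,170,90,80),8)"
```

```text
2.7 [ 0.4826 -0.3051  0.1412] F [ 0.28  0.78 -0.24] op 0.598
R
 [[-6.000e-04 -1.570e-02  9.999e-01]
 [ 7.000e-04  9.999e-01  1.570e-02]
 [-1.000e+00  7.000e-04 -6.000e-04]]
```

View pics/s1.png

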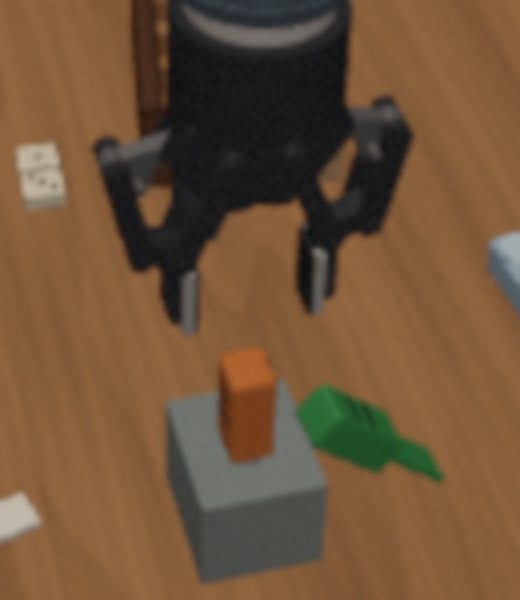

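View pics/t1_full.png

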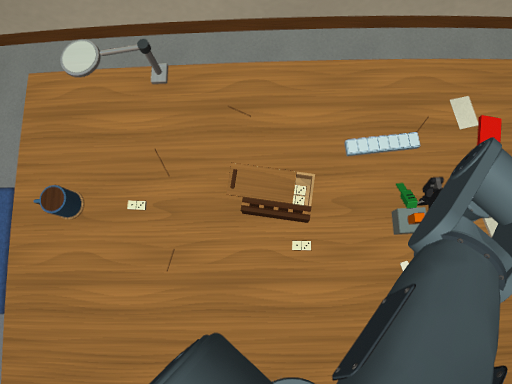

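View pics/s1_full.png

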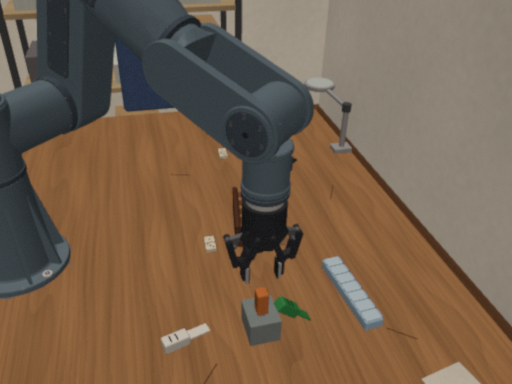

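The two decoys (green, white) were standing free and have toppled by themselves. The feeler itself hasn't moved. I'll go down and grasp it.

{"api": "step_arm", "payload": {
  "xyz": [
    [0, 0, -15],
    [0, 0, -30],
    [0, 0, -45],
    [0, 0, -56],
    [0, 0, -61],
    [0, 0, -61]
  ],
  "spin": [0, 0, 0, 0, 0, 0],
  "fingers": [60, 60, 60, 60, 60, 60]
}}

```text
time_s: 3.4
eef_pos: [0.4825, -0.3056, 0.0802]
eef_rot: [0.707, -0.005, 0.708, 0.006]
wrist_force: [0.1, -0.4, 0.3]
opening: 0.606
```

{"api": "step_arm", "payload": {
  "xyz": [
    [0, 0, 0],
    [0, 0, 0],
    [0, 0, 0],
    [0, 0, 0],
    [0, 0, 0],
    [0, 0, 0],
    [0, 0, 0]
  ],
  "spin": [0, 0, 0, 0, 0, 0, 0],
  "fingers": [10, 10, 10, 10, 10, 10, 10]
}}

```text
time_s: 4.1
eef_pos: [0.4835, -0.3065, 0.0821]
eef_rot: [0.708, -0.006, 0.707, 0.005]
wrist_force: [-0.1, 1.4, 5.6]
opening: 0.25
```

{"api": "step_arm", "payload": {
  "xyz": [
    [0, 0, 5],
    [0, 0, 15],
    [0, 0, 30],
    [0, 0, 60],
    [0, 0, 95],
    [0, 0, 100],
    [0, 0, 100]
  ],
  "spin": [0, 0, 0, 0, 0, 0, 0],
  "fingers": [10, 10, 10, 10, 10, 10, 10]
}}

```text
time_s: 4.8
eef_pos: [0.4838, -0.3068, 0.1838]
eef_rot: [0.708, -0.006, 0.706, 0.004]
wrist_force: [0.9, -0.4, -0.7]
opening: 0.247
```

```bash
python3 -c "
from h import *
obs(); shot('side','s2',(220,190,90,140),5)"
```

```text
4.8 [ 0.4838 -0.3068  0.1838] F [ 0.89 -0.42 -0.72] op 0.247
R
 [[ 0.0029 -0.0151  0.9999]
 [-0.003   0.9999  0.0151]
 [-1.     -0.003   0.0029]]
```

View pics/s2.png

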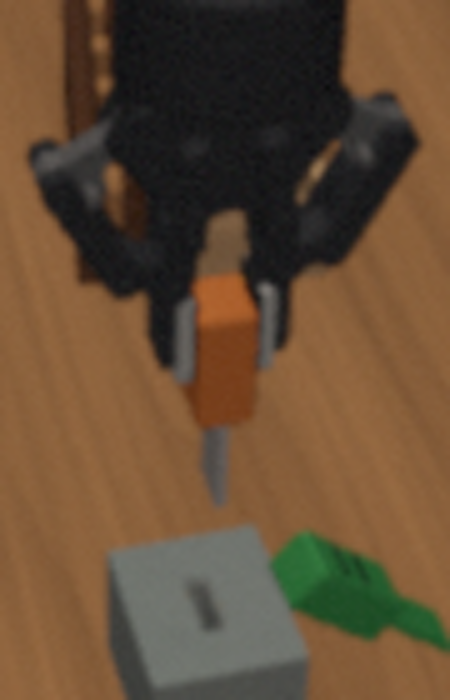

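{"api": "step_arm", "payload": {
  "xyz": [
    [3, 35, 0],
    [7, 70, 0],
    [10, 105, 0],
    [14, 140, 0],
    [17, 175, 0],
    [20, 210, 0],
    [24, 245, 0],
    [27, 281, 0],
    [27, 281, 0],
    [27, 281, 0]
  ],
  "spin": [-0.022, -0.045, -0.067, -0.09, -0.112, -0.134, -0.157, -0.179, -0.179, -0.179],
  "fingers": [10, 10, 10, 10, 10, 10, 10, 10, 10, 10]
}}

```text
time_s: 5.85
eef_pos: [0.509, -0.0242, 0.18]
eef_rot: [0.704, 0.057, 0.706, -0.057]
wrist_force: [0.1, -0.2, -1.5]
opening: 0.25
```

{"api": "step_arm", "payload": {
  "xyz": [
    [0, 0, -15],
    [0, 0, -30],
    [0, 0, -40],
    [0, 0, -40],
    [0, 0, -40]
  ],
  "spin": [0, 0, 0, 0, 0],
  "fingers": [10, 10, 10, 10, 10]
}}

```text
time_s: 6.35
eef_pos: [0.5099, -0.0256, 0.1412]
eef_rot: [0.704, 0.058, 0.705, -0.058]
wrist_force: [-0.1, -0.2, 0.0]
opening: 0.248
```

```bash
python3 -c "
from h import *
obs(); shot('side','s3',(200,150,100,110),6); shot('top','t3',(230,150,100,75),8)"
```

```text
6.35 [ 0.5099 -0.0256  0.1412] F [-0.13 -0.19  0.01] op 0.248
R
 [[-7.000e-04  1.642e-01  9.864e-01]
 [ 1.000e-04  9.864e-01 -1.642e-01]
 [-1.000e+00 -0.000e+00 -7.000e-04]]
```

View pics/s3.png

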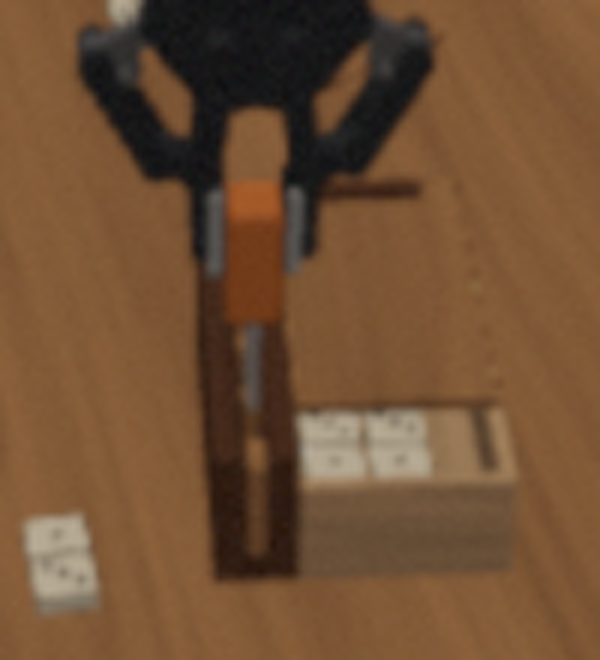

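View pics/t3.png

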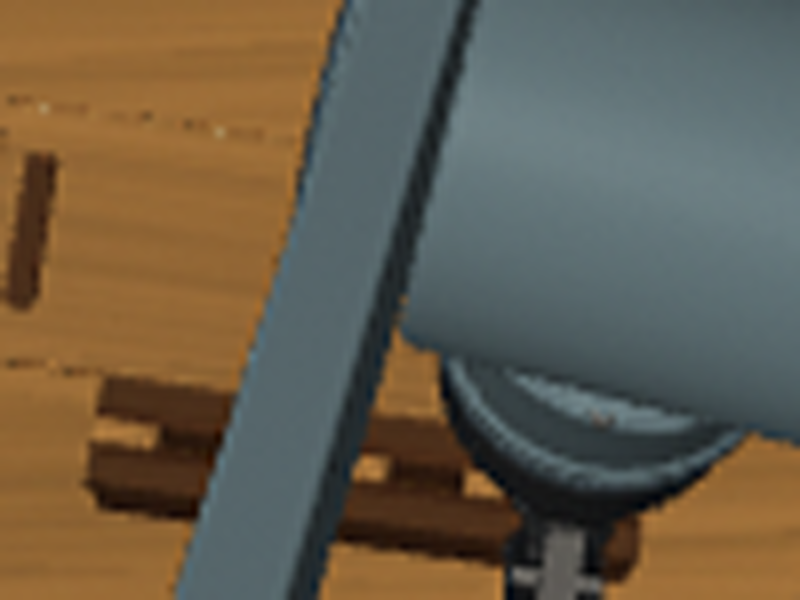

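```bash
cat >> h.py <<'E'
def predict(pose,z0,off,k,n="side"):
    mm=lambda *a:np.array(a)/1000.
    L=mm((-11,-13,25),(11,-13,25),(-11,-13,-25),(11,-13,-25),(-11,13,25),(11,13,25),(-2,-10,-25),(2,-10,-25),(-2,-10,-67),(2,-10,-67),(2,10,-67),(-2,10,-67))+[0,0,z0]
    return ((proj(n,place(pose,L))-off+.5)*k-.5)
E
python3 -c "
from h import *
p=predict((.5099,-.0256,-.165),.1362,(200,150),6); print(p.round(0).tolist())
im=cv2.imread('pics/s3.png')
for a in p: cv2.circle(im,tuple(int(v) for v in a),2,(255,255,0),-1)
B=(.5189,.0277,-.164)
mm=lambda *a:np.array(a)/1000.
for a in (proj('side',place(B,mm((-17,-85,60),(17,-85,60),(-17,-85,0),(17,-85,0),(0,-36,56),(0,-72,56),(-3.5,-66,56),(3.5,-66,56),(-3.5,-42,56),(3.5,-42,56))))-(200,150)+.5)*6-.5: cv2.circle(im,tuple(int(v) for v in a),2,(0,255,0),-1)
cv2.imwrite('pics/o3.png',im[120:600,150:330].repeat(1,0)); cv2.imwrite('pics/o3.png',cv2.resize(im[150:600,170:350],None,fx=1.33,fy=1.33))"
```

```text
[[227.0, 215.0], [286.0, 214.0], [226.0, 326.0], [284.0, 324.0], [223.0, 178.0], [281.0, 177.0], [249.0, 321.0], [260.0, 320.0], [249.0, 409.0], [259.0, 409.0], [256.0, 379.0], [246.0, 379.0]]
```

View pics/o3.png

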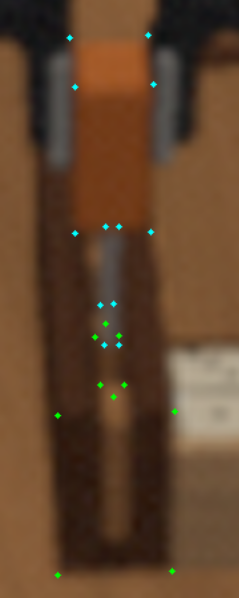

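{"api": "step_arm", "payload": {
  "xyz": [
    [0, 0, -5],
    [0, 0, -9],
    [0, 0, -12],
    [0, 0, -14],
    [0, 0, -16],
    [0, 0, -16]
  ],
  "spin": [0, 0, 0, 0, 0, 0],
  "fingers": [10, 10, 10, 10, 10, 10]
}}

```text
time_s: 7.05
eef_pos: [0.5098, -0.0249, 0.1249]
eef_rot: [0.705, 0.058, 0.705, -0.058]
wrist_force: [-0.4, 0.1, -0.4]
opening: 0.247
```

{"api": "step_arm", "payload": {
  "xyz": [
    [0, 0, -2],
    [0, 0, -4],
    [0, 0, -6],
    [0, 0, -8],
    [0, 0, -8]
  ],
  "spin": [0, 0, 0, 0, 0],
  "fingers": [10, 10, 10, 10, 10]
}}

```text
time_s: 7.55
eef_pos: [0.5098, -0.0249, 0.1169]
eef_rot: [0.705, 0.058, 0.705, -0.058]
wrist_force: [1.1, 0.7, -0.8]
opening: 0.252
```

{"api": "step_arm", "payload": {
  "xyz": [
    [0, 0, -1],
    [0, 0, -2],
    [0, 0, -3],
    [0, 0, -3]
  ],
  "spin": [0, 0, 0, 0],
  "fingers": [10, 10, 10, 10]
}}

```text
time_s: 7.95
eef_pos: [0.5099, -0.025, 0.1141]
eef_rot: [0.705, 0.058, 0.705, -0.058]
wrist_force: [0.1, 0.0, -0.3]
opening: 0.25
```

{"api": "step_arm", "payload": {
  "xyz": [
    [0, 0, -1],
    [0, 0, -2],
    [0, 0, -3],
    [0, 0, -3]
  ],
  "spin": [0, 0, 0, 0],
  "fingers": [10, 10, 10, 10]
}}

```text
time_s: 8.35
eef_pos: [0.5101, -0.025, 0.1113]
eef_rot: [0.705, 0.058, 0.705, -0.058]
wrist_force: [-0.1, -0.6, -0.6]
opening: 0.251
```

{"api": "step_arm", "payload": {
  "xyz": [
    [0, 0, -1],
    [0, 0, -2],
    [0, 0, -3],
    [0, 0, -3]
  ],
  "spin": [0, 0, 0, 0],
  "fingers": [10, 10, 10, 10]
}}

```text
time_s: 8.75
eef_pos: [0.5106, -0.0252, 0.1085]
eef_rot: [0.705, 0.058, 0.704, -0.058]
wrist_force: [2.1, -0.6, -0.5]
opening: 0.248
```

{"api": "step_arm", "payload": {
  "xyz": [
    [0, 0, -1],
    [0, 0, -2],
    [0, 0, -3],
    [0, 0, -3]
  ],
  "spin": [0, 0, 0, 0],
  "fingers": [10, 10, 10, 10]
}}

```text
time_s: 9.15
eef_pos: [0.5109, -0.0253, 0.1058]
eef_rot: [0.706, 0.058, 0.704, -0.058]
wrist_force: [3.8, 0.5, 2.9]
opening: 0.251
```

{"api": "step_arm", "payload": {
  "xyz": [
    [0, 0, -1],
    [0, 0, -2],
    [0, 0, -2]
  ],
  "spin": [0, 0, 0],
  "fingers": [10, 10, 10]
}}

```text
time_s: 9.45
eef_pos: [0.5104, -0.0251, 0.1035]
eef_rot: [0.705, 0.058, 0.704, -0.058]
wrist_force: [4.8, -1.5, 4.3]
opening: 0.246
```

{"api": "step_arm", "payload": {
  "xyz": [
    [0, 0, -1],
    [0, 0, -2],
    [0, 0, -2]
  ],
  "spin": [0, 0, 0],
  "fingers": [10, 10, 10]
}}

```text
time_s: 9.75
eef_pos: [0.51, -0.025, 0.1012]
eef_rot: [0.705, 0.058, 0.705, -0.058]
wrist_force: [4.9, -0.9, 3.6]
opening: 0.244
```

{"api": "step_arm", "payload": {
  "xyz": [
    [0, 0, -1],
    [0, 0, -2],
    [0, 0, -2]
  ],
  "spin": [0, 0, 0],
  "fingers": [10, 10, 10]
}}

```text
time_s: 10.05
eef_pos: [0.5096, -0.0248, 0.0987]
eef_rot: [0.704, 0.058, 0.705, -0.058]
wrist_force: [5.4, -0.4, 2.9]
opening: 0.25
```

Slot 1 passes the lead-in with about 3–5 N vertical and 5 N lateral, so it looks like the lightly dragging one. I'll keep going down.

{"api": "step_arm", "payload": {
  "xyz": [
    [0.3, 0, -1],
    [0.6, 0, -2],
    [1, 0, -3],
    [1, 0, -3]
  ],
  "spin": [0, 0, 0, 0],
  "fingers": [10, 10, 10, 10]
}}

```text
time_s: 10.45
eef_pos: [0.5106, -0.0249, 0.0958]
eef_rot: [0.704, 0.058, 0.705, -0.058]
wrist_force: [4.4, -0.9, -0.2]
opening: 0.248
```

{"api": "step_arm", "payload": {
  "xyz": [
    [0, 0, -1],
    [0, 0, -2],
    [0, 0, -3],
    [0, 0, -3]
  ],
  "spin": [0, 0, 0, 0],
  "fingers": [10, 10, 10, 10]
}}

```text
time_s: 10.85
eef_pos: [0.5108, -0.0249, 0.093]
eef_rot: [0.705, 0.058, 0.705, -0.058]
wrist_force: [5.1, -0.4, 1.1]
opening: 0.247
```

{"api": "step_arm", "payload": {
  "xyz": [
    [0.5, 0, 0],
    [1, 0, 0],
    [1, 0, 0]
  ],
  "spin": [0, 0, 0],
  "fingers": [10, 10, 10]
}}

```text
time_s: 11.15
eef_pos: [0.5118, -0.025, 0.093]
eef_rot: [0.705, 0.058, 0.705, -0.058]
wrist_force: [4.6, -1.4, -0.4]
opening: 0.251
```

{"api": "step_arm", "payload": {
  "xyz": [
    [0, 0, -1],
    [0, 0, -2]
  ],
  "spin": [0, 0],
  "fingers": [10, 10]
}}

```text
time_s: 11.35
eef_pos: [0.5119, -0.0249, 0.0913]
eef_rot: [0.705, 0.058, 0.705, -0.058]
wrist_force: [3.2, -1.3, 2.8]
opening: 0.249
```

{"api": "step_arm", "payload": {
  "xyz": [
    [0, 0, 2],
    [0, 0, 4],
    [0, 0, 6]
  ],
  "spin": [0, 0, 0],
  "fingers": [10, 10, 10]
}}

```text
time_s: 11.65
eef_pos: [0.5116, -0.0248, 0.097]
eef_rot: [0.704, 0.058, 0.705, -0.058]
wrist_force: [4.7, -1.2, -3.4]
opening: 0.246
```

Drag is about 3 N and reverses with direction, over a steady lateral load of about 4.6 N from the sprung shoe. To be sure, I'll gently try slot 2 for contrast.

{"api": "step_arm", "payload": {
  "xyz": [
    [0, 0, 15],
    [0, 0, 30],
    [0, 0, 45],
    [0, 0, 46],
    [3, 17, 46],
    [6, 35, 46],
    [6, 35, 46],
    [6, 35, 46]
  ],
  "spin": [0, 0, 0, 0, 0, 0, 0, 0],
  "fingers": [10, 10, 10, 10, 10, 10, 10, 10]
}}

```text
time_s: 12.45
eef_pos: [0.5169, 0.0103, 0.1423]
eef_rot: [0.704, 0.057, 0.706, -0.058]
wrist_force: [-0.7, 0.1, -0.8]
opening: 0.243
```

{"api": "step_arm", "payload": {
  "xyz": [
    [0, 0, -8],
    [0, 0, -12],
    [0, 0, -14],
    [0, 0, -16],
    [0, 0, -18]
  ],
  "spin": [0, 0, 0, 0, 0],
  "fingers": [10, 10, 10, 10, 10]
}}

```text
time_s: 12.95
eef_pos: [0.5179, 0.0098, 0.1251]
eef_rot: [0.705, 0.058, 0.705, -0.058]
wrist_force: [-0.6, 0.6, -0.1]
opening: 0.249
```

{"api": "step_arm", "payload": {
  "xyz": [
    [0, 0, -3],
    [0, 0, -6],
    [0, 0, -9],
    [0, 0, -12],
    [0, 0, -13]
  ],
  "spin": [0, 0, 0, 0, 0],
  "fingers": [10, 10, 10, 10, 10]
}}

```text
time_s: 13.45
eef_pos: [0.5178, 0.0101, 0.1118]
eef_rot: [0.705, 0.058, 0.705, -0.058]
wrist_force: [-1.5, 0.4, 0.8]
opening: 0.248
```

{"api": "step_arm", "payload": {
  "xyz": [
    [0, 0, -1],
    [0, 0, -2],
    [0, 0, -3],
    [0, 0, -3]
  ],
  "spin": [0, 0, 0, 0],
  "fingers": [10, 10, 10, 10]
}}

```text
time_s: 13.85
eef_pos: [0.5179, 0.01, 0.1091]
eef_rot: [0.705, 0.058, 0.705, -0.058]
wrist_force: [-0.6, 0.5, -1.9]
opening: 0.246
```

{"api": "step_arm", "payload": {
  "xyz": [
    [0, 0, -1],
    [0, 0, -2],
    [0, 0, -3],
    [0, 0, -3]
  ],
  "spin": [0, 0, 0, 0],
  "fingers": [10, 10, 10, 10]
}}

```text
time_s: 14.25
eef_pos: [0.5179, 0.01, 0.1061]
eef_rot: [0.705, 0.058, 0.705, -0.058]
wrist_force: [-1.9, 0.6, -1.8]
opening: 0.247
```

{"api": "step_arm", "payload": {
  "xyz": [
    [0, 0, -1],
    [0, 0, -2],
    [0, 0, -3],
    [0, 0, -3]
  ],
  "spin": [0, 0, 0, 0],
  "fingers": [10, 10, 10, 10]
}}

```text
time_s: 14.65
eef_pos: [0.5179, 0.0101, 0.1031]
eef_rot: [0.705, 0.058, 0.705, -0.058]
wrist_force: [-1.8, 1.0, -1.0]
opening: 0.248
```

{"api": "step_arm", "payload": {
  "xyz": [
    [0, 0, -1],
    [0, 0, -2],
    [0, 0, -3],
    [0, 0, -3]
  ],
  "spin": [0, 0, 0, 0],
  "fingers": [10, 10, 10, 10]
}}

```text
time_s: 15.05
eef_pos: [0.5179, 0.01, 0.1001]
eef_rot: [0.705, 0.058, 0.705, -0.058]
wrist_force: [-1.7, 0.8, -0.7]
opening: 0.244
```

{"api": "step_arm", "payload": {
  "xyz": [
    [0, 0, -1],
    [0, 0, -2],
    [0, 0, -4],
    [0, 0, -6]
  ],
  "spin": [0, 0, 0, 0],
  "fingers": [10, 10, 10, 10]
}}

```text
time_s: 15.45
eef_pos: [0.5179, 0.01, 0.0941]
eef_rot: [0.705, 0.058, 0.705, -0.058]
wrist_force: [-4.4, -0.7, 1.9]
opening: 0.249
```

{"api": "step_arm", "payload": {
  "xyz": [
    [0, 0, 2],
    [0, 0, 4],
    [0, 0, 6]
  ],
  "spin": [0, 0, 0],
  "fingers": [10, 10, 10]
}}

```text
time_s: 15.75
eef_pos: [0.5179, 0.01, 0.1002]
eef_rot: [0.705, 0.058, 0.705, -0.058]
wrist_force: [-1.9, -0.5, -1.5]
opening: 0.248
```

In slot 2 the blade rides on the +x wall, which muddies the contrast. I'll centre it and measure again.

{"api": "step_arm", "payload": {
  "xyz": [
    [-0.5, 0, 0],
    [-1, 0, 0],
    [-1.5, 0, 0],
    [-1.5, 0, 0]
  ],
  "spin": [0, 0, 0, 0],
  "fingers": [10, 10, 10, 10]
}}

```text
time_s: 16.15
eef_pos: [0.5172, 0.0098, 0.1007]
eef_rot: [0.705, 0.058, 0.704, -0.058]
wrist_force: [0.4, -0.1, -0.8]
opening: 0.247
```

{"api": "step_arm", "payload": {
  "xyz": [
    [0, 0, -2],
    [0, 0, -4],
    [0, 0, -6]
  ],
  "spin": [0, 0, 0],
  "fingers": [10, 10, 10]
}}

```text
time_s: 16.45
eef_pos: [0.5165, 0.01, 0.0941]
eef_rot: [0.705, 0.058, 0.705, -0.058]
wrist_force: [0.1, 0.6, -0.7]
opening: 0.247
```

{"api": "step_arm", "payload": {
  "xyz": [
    [0, 0, 2],
    [0, 0, 4],
    [0, 0, 6]
  ],
  "spin": [0, 0, 0],
  "fingers": [10, 10, 10]
}}

```text
time_s: 16.75
eef_pos: [0.5166, 0.01, 0.1005]
eef_rot: [0.705, 0.058, 0.705, -0.058]
wrist_force: [-0.0, -0.7, -0.1]
opening: 0.249
```

Slot 2 is clearly slack (no force either way, centred), so slot 1 is the right one. I'll return to it and seat the feeler.

{"api": "step_arm", "payload": {
  "xyz": [
    [0, 0, 15],
    [0, 0, 30],
    [0, 0, 41],
    [0, 0, 42],
    [-3, -18, 42],
    [-5.5, -35.5, 42],
    [-5.5, -35.5, 42],
    [-5.5, -35.5, 42]
  ],
  "spin": [0, 0, 0, 0, 0, 0, 0, 0],
  "fingers": [10, 10, 10, 10, 10, 10, 10, 10]
}}

```text
time_s: 17.55
eef_pos: [0.5107, -0.0254, 0.1419]
eef_rot: [0.704, 0.058, 0.705, -0.058]
wrist_force: [-0.9, -0.1, -0.6]
opening: 0.25
```

{"api": "step_arm", "payload": {
  "xyz": [
    [0, 0, -8],
    [0, 0, -12],
    [0, 0, -14],
    [0, 0, -16],
    [0, 0, -18]
  ],
  "spin": [0, 0, 0, 0, 0],
  "fingers": [10, 10, 10, 10, 10]
}}

```text
time_s: 18.05
eef_pos: [0.511, -0.0253, 0.124]
eef_rot: [0.705, 0.058, 0.705, -0.058]
wrist_force: [0.0, -0.2, -1.0]
opening: 0.247
```

{"api": "step_arm", "payload": {
  "xyz": [
    [0, 0, -3],
    [0, 0, -6],
    [0, 0, -9],
    [0, 0, -12],
    [0, 0, -13]
  ],
  "spin": [0, 0, 0, 0, 0],
  "fingers": [10, 10, 10, 10, 10]
}}

```text
time_s: 18.55
eef_pos: [0.5107, -0.0254, 0.1109]
eef_rot: [0.705, 0.058, 0.705, -0.058]
wrist_force: [-0.1, -0.6, -0.9]
opening: 0.253
```

{"api": "step_arm", "payload": {
  "xyz": [
    [0, 0, -1],
    [0, 0, -2],
    [0, 0, -3],
    [0, 0, -4],
    [0, 0, -5],
    [0, 0, -5]
  ],
  "spin": [0, 0, 0, 0, 0, 0],
  "fingers": [10, 10, 10, 10, 10, 10]
}}

```text
time_s: 19.15
eef_pos: [0.5113, -0.0256, 0.1064]
eef_rot: [0.705, 0.058, 0.704, -0.058]
wrist_force: [0.9, -0.0, -0.6]
opening: 0.25
```

{"api": "step_arm", "payload": {
  "xyz": [
    [0, 0, -1],
    [0, 0, -2],
    [0, 0, -3],
    [0, 0, -4],
    [0, 0, -5]
  ],
  "spin": [0, 0, 0, 0, 0],
  "fingers": [10, 10, 10, 10, 10]
}}

```text
time_s: 19.65
eef_pos: [0.5117, -0.0257, 0.1021]
eef_rot: [0.705, 0.058, 0.704, -0.058]
wrist_force: [0.6, -0.6, 7.4]
opening: 0.244
```

{"api": "step_arm", "payload": {
  "xyz": [
    [0, 0, -1],
    [0, 0, -2],
    [0, 0, -3],
    [0, 0, -4],
    [0, 0, -5],
    [0, 0, -6],
    [0, 0, -7],
    [0, 0, -8]
  ],
  "spin": [0, 0, 0, 0, 0, 0, 0, 0],
  "fingers": [10, 10, 10, 10, 10, 10, 10, 10]
}}

```text
time_s: 20.45
eef_pos: [0.5115, -0.0256, 0.0934]
eef_rot: [0.705, 0.058, 0.704, -0.058]
wrist_force: [5.1, -1.3, 1.8]
opening: 0.246
```

{"api": "step_arm", "payload": {
  "xyz": [
    [0, 0, -1],
    [0, 0, -2],
    [0, 0, -3]
  ],
  "spin": [0, 0, 0],
  "fingers": [10, 10, 10]
}}

```text
time_s: 20.75
eef_pos: [0.5111, -0.0255, 0.0902]
eef_rot: [0.705, 0.058, 0.705, -0.058]
wrist_force: [4.5, -1.2, 2.0]
opening: 0.249
```

```bash
python3 -c "
from h import *
obs(); shot('side','s4',(200,150,100,110),6)"
```

```text
20.75 [ 0.5111 -0.0255  0.0902] F [ 4.47 -1.17  1.95] op 0.249
R
 [[ 3.000e-04  1.633e-01  9.866e-01]
 [-1.000e-04  9.866e-01 -1.633e-01]
 [-1.000e+00 -0.000e+00  3.000e-04]]
```

View pics/s4.png

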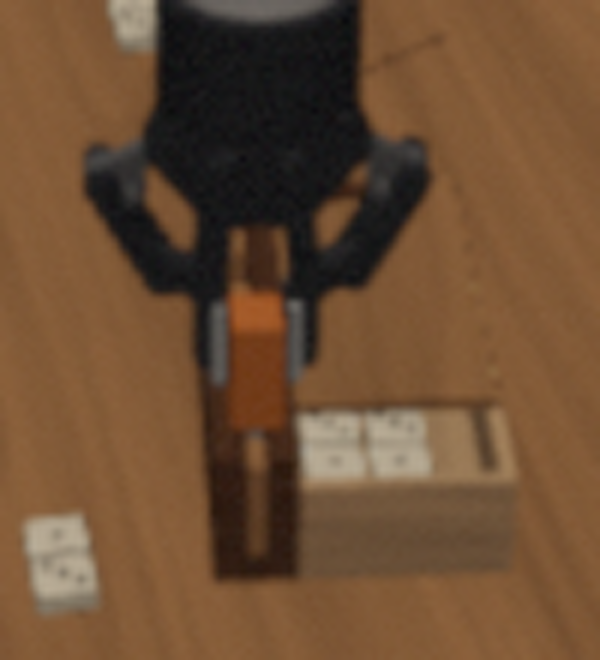

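The shoulder looks just above the rail. I'll press down in 1 mm steps until it bears.

{"api": "step_arm", "payload": {
  "xyz": [
    [0, 0, -1],
    [0, 0, -1]
  ],
  "spin": [0, 0],
  "fingers": [10, 10]
}}

```text
time_s: 21.0
eef_pos: [0.5112, -0.0255, 0.0901]
eef_rot: [0.705, 0.058, 0.705, -0.058]
wrist_force: [1.4, -0.7, 9.5]
opening: 0.247
```

{"api": "step_arm", "payload": {
  "xyz": [
    [0, 0, -1],
    [0, 0, -1]
  ],
  "spin": [0, 0],
  "fingers": [10, 10]
}}

```text
time_s: 21.2
eef_pos: [0.5112, -0.0255, 0.0901]
eef_rot: [0.705, 0.058, 0.705, -0.058]
wrist_force: [-3.0, -0.0, 18.6]
opening: 0.249
```

{"api": "step_arm", "payload": {
  "xyz": [
    [0, 0, -1],
    [0, 0, -1]
  ],
  "spin": [0, 0],
  "fingers": [10, 10]
}}

```text
time_s: 21.4
eef_pos: [0.5113, -0.0255, 0.09]
eef_rot: [0.705, 0.058, 0.705, -0.058]
wrist_force: [-6.5, 0.5, 27.3]
opening: 0.25
```

It bottoms at TCP z = 0.0901, as expected for fully home. I'll ease off and release.

{"api": "step_arm", "payload": {
  "xyz": [
    [0, 0, 1],
    [0, 0, 2],
    [0, 0, 2]
  ],
  "spin": [0, 0, 0],
  "fingers": [10, 10, 10]
}}

```text
time_s: 21.7
eef_pos: [0.5112, -0.0255, 0.0901]
eef_rot: [0.705, 0.058, 0.705, -0.058]
wrist_force: [2.0, -0.1, 10.2]
opening: 0.246
```

{"api": "step_arm", "payload": {
  "xyz": [
    [0, 0, 0],
    [0, 0, 0],
    [0, 0, 0],
    [0, 0, 0],
    [0, 0, 0]
  ],
  "spin": [0, 0, 0, 0, 0],
  "fingers": [35, 45, 50, 50, 50]
}}

```text
time_s: 22.2
eef_pos: [0.5105, -0.0253, 0.0889]
eef_rot: [0.704, 0.058, 0.705, -0.058]
wrist_force: [0.4, 0.6, 0.1]
opening: 0.503
```

{"api": "step_arm", "payload": {
  "xyz": [
    [0, 0, 5],
    [0, 0, 20],
    [0, 0, 50],
    [0, 0, 90],
    [0, 0, 120],
    [-30, -30, 150],
    [-60, -60, 170],
    [-90, -90, 180]
  ],
  "spin": [0, 0, 0, 0, 0, 0, 0, 0],
  "fingers": [50, 50, 50, 50, 50, 50, 50, 50]
}}

```text
time_s: 23.0
eef_pos: [0.4207, -0.1165, 0.2721]
eef_rot: [0.706, 0.057, 0.704, -0.058]
wrist_force: [-0.1, -0.6, -0.3]
opening: 0.502
```

{"api": "step_arm", "payload": {
  "xyz": [
    [-20, -40, 0],
    [-40, -80, 0],
    [-60, -120, 0],
    [-80, -160, 0],
    [-80, -160, 0],
    [-80, -160, 0]
  ],
  "spin": [0, 0, 0, 0, 0, 0],
  "fingers": [50, 50, 50, 50, 50, 50]
}}

```text
time_s: 23.6
eef_pos: [0.3404, -0.276, 0.2695]
eef_rot: [0.705, 0.059, 0.705, -0.059]
wrist_force: [-0.0, -0.4, -0.4]
opening: 0.501
```

```bash
python3 -c "
from h import *
obs(); shot('side','s5',(200,150,100,110),6); shot('top','t5',(230,155,100,75),8)"
```

```text
23.6 [ 0.3404 -0.276   0.2695] F [-0.04 -0.39 -0.41] op 0.501
R
 [[ 1.000e-04  1.662e-01  9.861e-01]
 [ 4.000e-04  9.861e-01 -1.662e-01]
 [-1.000e+00  4.000e-04  0.000e+00]]
```

View pics/s5.png

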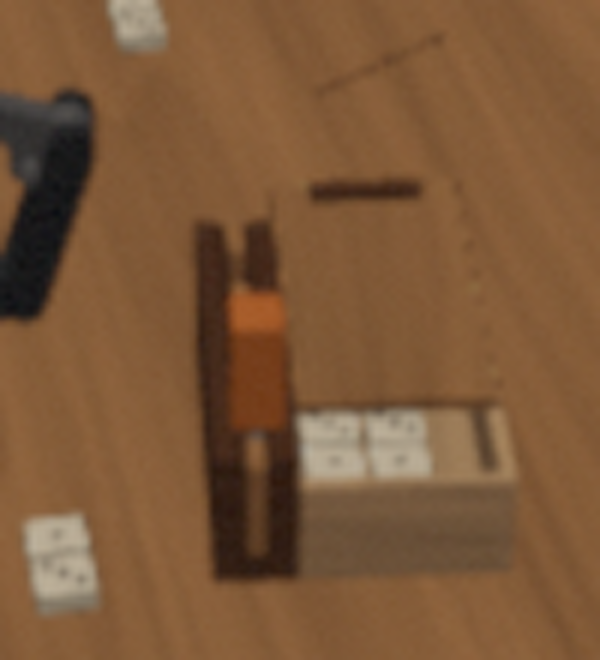

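View pics/t5.png

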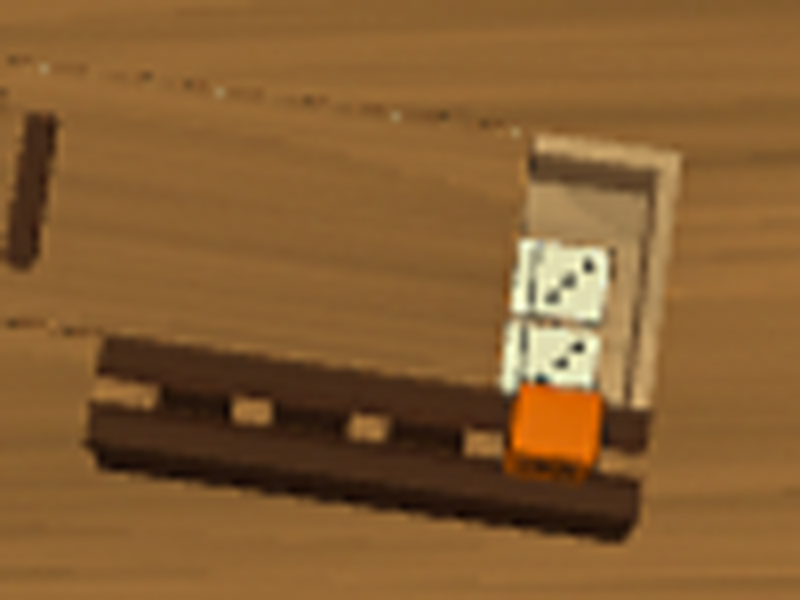

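View pics/t5_full.png

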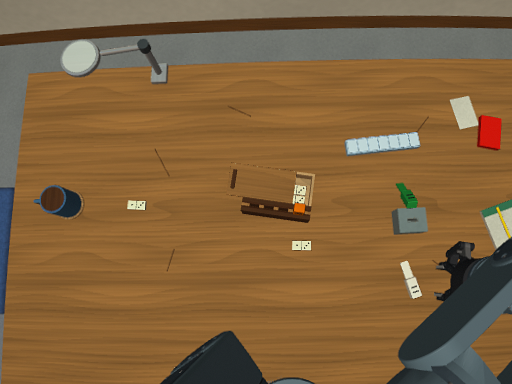

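The feeler stands in slot 1: handle at (555,430) in the top crop and (257,360) in the side crop. The bystanders haven't moved. I'll check the seating height and tilt by fit before handing in.

```bash
python3 -c "
from h import *
mm=lambda *a:np.array(a)/1000.
uv=uncrop([(227,295),(282,293),(286,328),(230,330),(230,428),(285,428)],(200,150),6)
ut=uncrop([(520,387),(605,392),(510,460),(598,465)],(230,155),8)
L=mm((-11,13,25),(11,13,25),(11,-13,25),(-11,-13,25),(-11,-13,-25),(11,-13,-25))
Lt=L[[1,2,0,3]]
def P(p,L):
    r=R.from_euler('xyz',[p[3],p[4],-.164]); return r.apply(L)+p[:3]
r=lambda p:np.r_[(proj('side',P(p,L))-uv).ravel(),(proj('top',P(p,Lt))-ut).ravel()]
s=least_squares(r,[.511,-.025,.085,0,0]); print(s.x.round(4)); print(s.fun.reshape(-1,2).round(1).tolist())
"
```

```text
[ 0.511  -0.0253  0.0849  0.0559 -0.0139]
[[-0.4, -0.7], [-0.1, -0.8], [-0.0, 0.3], [-0.3, 0.3], [-0.1, 0.8], [0.1, 0.4], [-0.2, -0.9], [0.3, 0.2], [-0.2, -0.6], [-0.0, 0.4]]
```

```bash
python3 -c "
from bench import hand_in
print(hand_in())"
```

```text
the job is handed in; nothing more can be done
None
```

The feeler is standing in guide slot 1, pushed fully home and released. The job was handed in at about 24 s of the 72 s allowed; no verdict was reported.

- **Finding the slot:** Slot 1 let the blade past the lead-in with about 3 N of drag, reversing with direction, and a steady 4–5 N sideways push from the shoe. Fz peaked at 7.4 N on the lead-in during the second insertion. Slot 2 showed no force beyond sensor noise once the blade was centred, so it is slack. I did not try slots 3 and 4, because slot 1 already matched the description.
- **Seating:** The shoulder met the rail with the tool at z = 0.0901 m, where fully home was expected. The highest wrist reading while pressing was about 27 N vertical.
- **Last checks:** A two-camera fit put the feeler's origin at z = 0.0849 m, against 0.085 m for fully home. It showed a tilt of about 0.06 rad; corner misfits of up to 0.9 px make that mostly picture-reading noise, but it is not independently confirmed. I could not measure the contact force after release directly. The arm is clear of everything.
- **Other things in view:** The organizer and loose dominoes look unmoved in the top view. The green and white look-alikes, which were standing at the start, fell over early on while the gripper was well above them.
- **Readings that disagreed:** My first slot 2 readings (up to 1.9 N vertical and -4.4 N sideways) came from the blade rubbing the +x wall. They vanished after a 1.5 mm shift.

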